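# Clear the power supply's cover, then hold it open at the red marker

## Task

The transformer left on the power supply's cover has to come off first: set it down upright, without dropping it, on the plywood board midway between the circuit board and the red wire reel and in line with them. Then lift the supply's blue cover by its front bow handle until the yellow lug on its edge lines up with the red marker clip on the quadrant stay, and keep holding it there so that the stay can be clamped: you finish still holding the cover, which falls shut if let go and must not be let drop. Leave the marker clip and everything else on the bench where they are.

Things in the scene. Friction and masses are not known exactly. Their poses are not given: they have to be found in the camera images.
- psu: Grey bench power supply, case 190 (x) by 216 mm (y), 112 high, fixed, on the left or right half of the bench. Origin under its centre at bench height; -x is its front (panel at -95 mm; controls stand out under 20 mm, below 80 mm height). On its -y side, 122 mm from the origin, is the quadrant stay: upright slotted steel arc about the cover's hinge, radius 130, up to 250 mm high, with the red clip.
- cover (a joint): Angle of the supply's blue sheet-steel cover, rad: 0 = shut (level), growing as its front edge rises. 222 mm wide, 197 mm from hinge to front, 4 mm thick, 0.4 to 0.65 kg, top face 116 mm above the bench when shut; it turns freely about a level hinge along the supply's y at the rear and falls shut when let go.
- cover_hinge (a point): Middle of the cover's hinge line: 95 mm behind the supply's origin, 112 mm above the bench. Its axes turn with the cover (when shut they equal the supply's; y is the hinge axis).
- cover_handle (a point): Middle of the grip bar of the steel bow handle on the cover's front edge: round, 10 mm thick, straight for 100 mm along the supply's y, 240 mm from the hinge line (112 mm above the bench when shut), 42 mm (centre) ahead of the cover's front fold: 37 mm clear behind the bar, free space in front. The bar may turn between the fingers as the cover swings.
- cover_lug (a point): End of the yellow lug (10 mm square, with a 40 mm yellow stripe leading to it over the cover's top) on the -y edge of the cover, 130 mm from the hinge line, next to the quadrant. It coincides with marker_line when the cover stands at the marker.
- marker (a joint): Angle at which the red marker clip is set on the quadrant, rad, in the same measure as cover (about 0.6 to 1.05): the cover stands at the marker when both read the same. The clip is stiff and stays as set.
- marker_line (a point): The red marker clip's line: centre of the clip (24 mm by 11 mm by 8 mm, with a red thumbscrew on its outer side), 130 mm from the hinge line.
- transformer: Small mains transformer, at first standing on the supply's cover: steel feet 74 (x) by 24 mm, dark steel core 54 (x) by 24 (y), 45 mm high, around it an orange and copper coil 36 (x) by 46 mm (y), from 9 to 39 mm above its base. 0.25 to 0.4 kg. Origin at the centre of its underside, z up. It can be gripped across the coil along its y (46 mm).
- board: Heavy plywood assembly board, 340 mm (x) by 190 mm (y), 12 mm thick, fixed to the bench. Origin at the centre of its underside (bench height), so its top lies 12 mm above it. The circuit board and the reel stand on the line along its x axis through its centre, towards opposite ends.
- pcb: Green circuit board with parts on it, 64 mm (x) by 84 mm (y), 33 mm high, standing on brass posts on the plywood board, near one of its ends. Origin at the centre of its underside.
- reel: Reel of red wire with black flanges, 64 mm diameter, 42 mm high, standing on the plywood board near the other end. Origin at the centre of its underside. Centres of circuit board and reel are 215 to 235 mm apart.
- screwdriver: Red-handled screwdriver, about 200 mm long (x), lying on the bench between power supply and plywood board, handle towards the robot. Bystander, origin under its middle.
- jar: Glass jar with a brass lid, 54 mm diameter, 65 mm high, standing behind the screwdriver, far from the robot. Bystander, origin under its centre.
- tape: Roll of black tape, 72 mm diameter, 19 mm high, lying in front of the screwdriver, near the robot. Bystander, origin under its centre.
- mug: Blue mug, 80 mm diameter, 90 mm high, on the outer left of the bench. Bystander, origin under its centre.
- meter: Yellow multimeter lying flat, 150 mm (x) by 78 mm (y), 36 mm high, on the outer right of the bench. Bystander, origin under its centre.

How it is judged:
On the way, in this order (a step that is already met when the one before it is completed fails the run):
1. the transformer stands upright and released on the plywood board, midway between circuit board and reel, in line with them (y of transformer in the frame of board between -0.02 and 0.02 m and z of transformer in the frame of board between 0.008 and 0.016 m and horizontal distance between transformer and pcb below 0.135 m and horizontal distance between transformer and reel below 0.135 m and angle between transformer's own z axis and vertical below 0.1 rad and linear speed of transformer below 0.03 m/s and contact force between the fingers and transformer below 0.05 N), for 0.3 s.
2. the cover is held by the fingers at the red marker (all of step 1 and distance between cover_lug and marker_line below 0.007 m and velocity of joint cover between -0.1 and 0.1 rad/s and contact force between the fingers and cover above 0.5 N and distance between the grasp point and cover_handle below 0.07 m), for 0.5 s.
At the end, for the whole second after the job is handed in: Only the fingers hold the cover, by its handle, still, lug within 7 mm of the marker line (3 degrees); transformer released, upright on the board, within 20 mm of its centre line and 135 mm of both circuit board and reel centres (all of step 2 and contact force between cover and pcb below 0.05 N and contact force between cover and reel below 0.05 N and contact force between cover and screwdriver below 0.05 N and contact force between cover and jar below 0.05 N and contact force between cover and tape below 0.05 N and contact force between cover and mug below 0.05 N and contact force between cover and meter below 0.05 N and contact force between cover and transformer below 0.05 N); the arm keeps its last pose, push and grip.
It fails at once if the transformer was dropped (falling freely from more than about 2 cm) (linear speed of transformer above 0.65 m/s and contact force between the fingers and transformer below 0.01 N).
It fails at once if the cover was let drop (velocity of joint cover below -3 rad/s).
It fails at once if the marker clip was shifted (distance of marker_line from where it was at the start of the episode above 0.008 m).
It fails at once if the circuit board or the wire reel was shifted more than 15 mm (distance of any of pcb, reel from where it was at the start of the episode above 0.015 m).
It fails at once if a bystander (screwdriver, jar, tape, mug, multimeter) was shifted more than 30 mm (distance of any of screwdriver, jar, tape, mug, meter from where it was at the start of the episode above 0.03 m).
It also fails if it takes over 64 s, if anything falls off the work surface, if the arm or the gripper's body presses on something with over 40 N, if the wrist force passes 120 N, or if a joint passes its speed limit or range.

## Robot

A 7-joint arm with a two-finger parallel gripper is mounted at the origin on the work surface. World frame = base frame: x ahead of the robot, y to its left, z up, the work surface at z = 0. Lengths are in m, angles in rad, forces in N, time in s.
With the tool pointing down it reaches from about 0.4 to 0.85 m from the base axis. Payload 4.5 kg.
Tool frame: the origin (TCP) lies at the centre of the arm's flange, where the gripper is bolted on; the fingertips stand 166 mm ahead of it and the grasp point (between the pads) lies 147 mm ahead of it (r.grip_depth is the distance from the TCP to the grasp point, in m); z points along the fingers, y is the line along which they close (so a half turn about z gives the same grasp; the last joint's range is limited). The gripper opens to 88 mm and grips with 3 to 60 N. Pads are 18 mm wide; open, the fingers measure 123 mm over their backs; the gripper's body (75 mm by 187 mm) begins 45 mm behind the grasp point.
Start: joints at [1.377, 0.689, -0.195, 1.565, 0.157, 0.902, -0.215], TCP at [0.141, -0.609, 0.405] pointing down, gripper open.
Joint ranges: [-3.01, 3.01], [-0.46, 2.08], [-1.47, 1.51], [0.13, 2.56], [-1, 4.14], [0.04, 2.09], [-2.66, 2.66]. Speed limits (rad/s): [2.57, 2.57, 3.14, 3.14, 3.14, 3.14, 3.14].

## Interface

Orientations are given as a unit quaternion [x, y, z, w].
In Python, from plant import status, cams, r, finder gives the robot as it stands.
- The arm moves only by the tool play_rows, never from a script. Its argument "rows" is a list of rows, each a list of 7 numbers: the opening in per cent of the stroke, from 0 (shut) to 100 (fully open), then the shift along the tool's x, y, z in m, then the turn, a rotation vector about the tool's x, y, z in degrees. A call has 1 to 8 rows; each row shifts and turns the commanded pose from where the row before left it, along the tool's axes as they then stand; what a row does not reach is not made up. A row lasts 1/8 s, in which the tool goes at most 62.5 mm and 10.7 degrees, less where a joint would pass 70% of its speed; a pose out of reach is approached as far as the arm can. A call with a gripper value outside its range is refused whole. The fingers move at their own pace and stop on an object; "grip_force" is the grip in N (left out, the last holds). Time passes only in rows, so rows that do not move let the fingers close. It gives the time, the measured TCP pose, the force, the opening and the grip force at its end, in the units of the state.
- status.get_state(): the state, without advancing time (a new reading comes with each control period).
- cams.snapshot(name): name is "scene" or "top" or "wrist"; returns the picture (384x512x3 uint8, red, green, blue); there is no depth.
- cams.camera_params(name): a dict with "vfov" (degrees; the focal length in pixels is half the picture's height over the tangent of half this angle, whatever the lens; pixels are square), "cx", "cy" (the principal point, pixels), "R" (3x3) and "t" (3): a world point X has camera coordinates R X + t; the wrist camera has in their place "tool_from_camera" (4x4, takes a point from camera to tool coordinates, whose origin is the TCP and whose axes are the flange's). Camera axes: x right, y down, z forward; pixel columns grow to the right and rows downward; lengths in m; the calibration is good to about 2 mm. The wrist camera is an equidistant fisheye: a pixel r from the principal point sees the ray r / f radians off the axis. A picture is of the moment at which its call begins: read the wrist's pose just before it. camera_params takes no time and is no camera call.
- r.finish_job(): hands the job in; it is judged then, once.
Trained networks look in the newest picture that a camera, given by its name, has taken for a name from the list of things; names that differ only in an ending like _2 or _b are one class to them, and where a whole thing is asked for, a point or a joint stands for the part that bears it (a point fixed in the world has none). Each returns a list of dicts, best first, with "score" (0 to 1); they miss things now and then, are a little off and sometimes report something else, mostly with a low value. They report only what shows in the picture. A call takes as long as a camera call.
- finder.spot_in(camera, label): "at" ([x, y, z] in m, in the coordinates of the camera as it stood for that picture, good to about 4 mm: the middle of the surface that is visible of it).
- finder.regions_of(camera, label): "mask" (384x512 bool, what is visible of it).
The state is a dict: "clock": time; "q": joint angles; "qd": joint speeds; "joint_torque": joint torques, N m; "tool_pos": TCP position; "eef_rot": TCP orientation; "contact_force": force on the tool from outside, world axes, zero at the start; "moment": the same for the moment, N m; "opening": opening from 0.0 (shut) to 1.0 (fully open); "finger_force": force on a finger pad.
Only numpy, scipy, OpenCV 4.12 (cv2) and the standard library are available. Lean on these libraries where they do the work, as an engineer would, in place of code of your own. Each camera call takes 0.05 s, during which the arm holds its last target. There are 200 camera calls.

## Working session

There is one attempt and no reset: what is moved stays moved. The work goes in short steps, Python scripts to look and compute and a tool call to move; the robot and the scene stay as the last step left them, time stands still between calls to the robot, and variables do not carry over. Pictures are saved under pics/ and viewed, at most 10 in all, crops included, and the job is handed in when it is done.

Besides the shell and the picture viewer there is one more tool, called after "Request:" by a JSON object that holds its "method" and its "body", one argument or row to a line. play_rows: Moves the arm, as the interface text tells. Its arguments: {"type":"object","properties":{"rows":{"type":"array","items":{"type":"array","items":{"type":"number"}}},"grip_force":{"type":"number"}},"required":["rows"]}

```bash
mkdir -p pics; ls
cat > h.py <<'E'
import numpy as np, cv2, json
from scipy.spatial.transform import Rotation as Ro
from plant import status, cams, r, finder
def snap(c,fn=None):
    im=cams.snapshot(c)
    if fn: cv2.imwrite('pics/'+fn,im[:,:,::-1])
    return im
def toworld(c,p):
    k=cams.camera_params(c)
    if c=='wrist':
        s=status.get_state(); T=np.array(k['tool_from_camera'])
        q=T[:3,:3]@np.array(p)+T[:3,3]
        return Ro.from_quat(s['eef_rot']).apply(q)+np.array(s['tool_pos'])
    return np.array(k['R']).T@(np.array(p)-np.array(k['t']))
def ray(c,u,v):
    k=cams.camera_params(c); f=192/np.tan(np.radians(k['vfov']/2))
    R=np.array(k['R']); o=-R.T@np.array(k['t'])
    d=R.T@np.array([(u-k['cx'])/f,(v-k['cy'])/f,1]); return o,d
def atz(c,u,v,z):
    o,d=ray(c,u,v); return o+d*(z-o[2])/d[2]
def proj(c,X):
    k=cams.camera_params(c); f=192/np.tan(np.radians(k['vfov']/2))
    p=np.array(k['R'])@np.array(X)+np.array(k['t']); return np.array([k['cx']+f*p[0]/p[2],k['cy']+f*p[1]/p[2]])
E
python3 - <<'E'
from h import *
np.set_printoptions(precision=4,suppress=True)
print(status.get_state())
a=snap('top','top0.png'); b=snap('scene','scene0.png')
for c in ('top','scene'):
    print(c,cams.camera_params(c))
    for l in ['psu','cover','cover_handle','cover_lug','marker','marker_line','transformer','board','pcb','reel','screwdriver','jar','tape','mug','meter']:
        try:
            for d in finder.spot_in(c,l)[:2]: print(c,l,round(d['score'],2),toworld(c,d['at']))
        except Exception as e: print(l,e)
E
```

```text
pics
{'clock': 0.0, 'q': array([ 1.3768,  0.69  , -0.1945,  1.5663,  0.1573,  0.9025, -0.2151]), 'qd': array([-0.0004, -0.0002,  0.0003, -0.0027, -0.0004,  0.001 , -0.0023]), 'joint_torque': array([  0.0004, -52.7567,  -1.2675, -15.3427,  -0.0528,   0.0064,
         0.0002]), 'tool_pos': array([ 0.141 , -0.6086,  0.4039]), 'eef_rot': array([ 0.9935,  0.1137, -0.0002, -0.0009]), 'contact_force': array([-0.684 ,  0.0247, -0.2944]), 'moment': array([ 0.0145,  0.0238, -0.0775]), 'finger_force': 0.0, 'opening': 1.002607930324739}
top {'vfov': 42.1481684565575, 'cx': 261.09654546865227, 'cy': 194.90646577145097, 'R': array([[-0.0195, -0.9998, -0.0059],
       [-0.995 ,  0.0199, -0.0981],
       [ 0.0982,  0.004 , -0.9952]]), 't': array([0.0018, 0.5723, 1.6581])}
top psu 0.87 [0.5632 0.2237 0.1135]
top cover 0.79 [0.5576 0.2299 0.1161]
top cover_handle 0.57 [0.5602 0.2292 0.1161]
top cover_lug 0.86 [0.5575 0.2295 0.1156]
top marker 0.52 [0.5639 0.1099 0.2211]
top marker_line 0.59 [0.5669 0.107  0.2247]
top marker_line 0.56 [0.5671 0.2251 0.1152]
top transformer 0.74 [0.523  0.2661 0.1565]
t
[... 807 characters left out ...]
marker 0.67 [0.542  0.012  0.0214]
scene marker 0.61 [0.5663 0.1031 0.2194]
scene marker_line 0.42 [0.5716 0.1076 0.2258]
scene transformer 0.96 [0.5296 0.2751 0.153 ]
scene board 0.97 [ 0.5934 -0.228   0.0114]
scene board 0.21 [0.5386 0.0082 0.0236]
scene pcb 0.71 [ 0.4603 -0.2394  0.0204]
scene reel 0.8 [ 0.6879 -0.212   0.0535]
scene screwdriver 0.84 [0.5387 0.0111 0.0227]
scene jar 0.74 [0.7702 0.0011 0.0609]
scene jar 0.15 [ 0.3978 -0.0231  0.0165]
scene tape 0.74 [ 0.3999 -0.0237  0.0184]
scene tape 0.62 [0.5214 0.508  0.0497]
scene mug 0.57 [0.5173 0.5089 0.0463]
scene mug 0.45 [ 0.4608 -0.2423  0.0231]
scene meter 0.95 [ 0.4749 -0.4965  0.0358]
scene meter 0.57 [0.5199 0.5078 0.0504]
```

Run:
```python
import cv2
a=cv2.imread('pics/top0.png'); cv2.imwrite('pics/top_u.png',cv2.resize(a[60:330,50:430],(760,540),interpolation=cv2.INTER_CUBIC))
b=cv2.imread('pics/scene0.png'); cv2.imwrite('pics/sc_u.png',cv2.resize(b,(800,600),interpolation=cv2.INTER_CUBIC))
```

```text
(no output)
```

View pics/top_u.png

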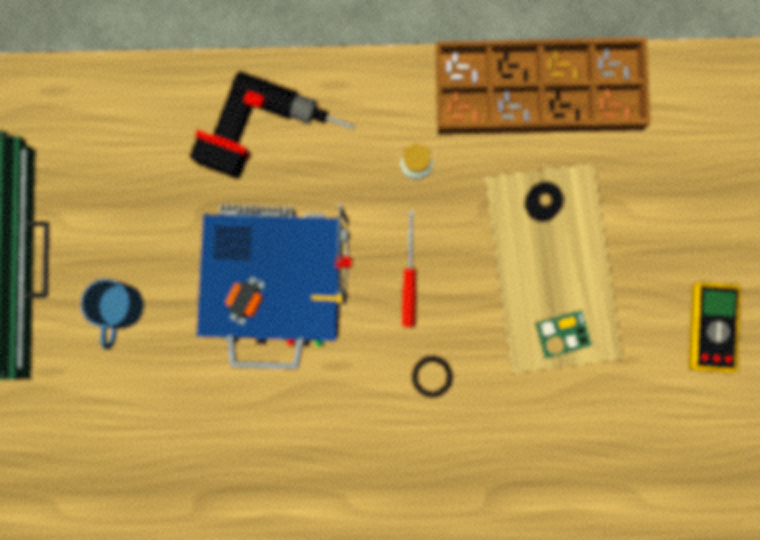

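View pics/sc_u.png

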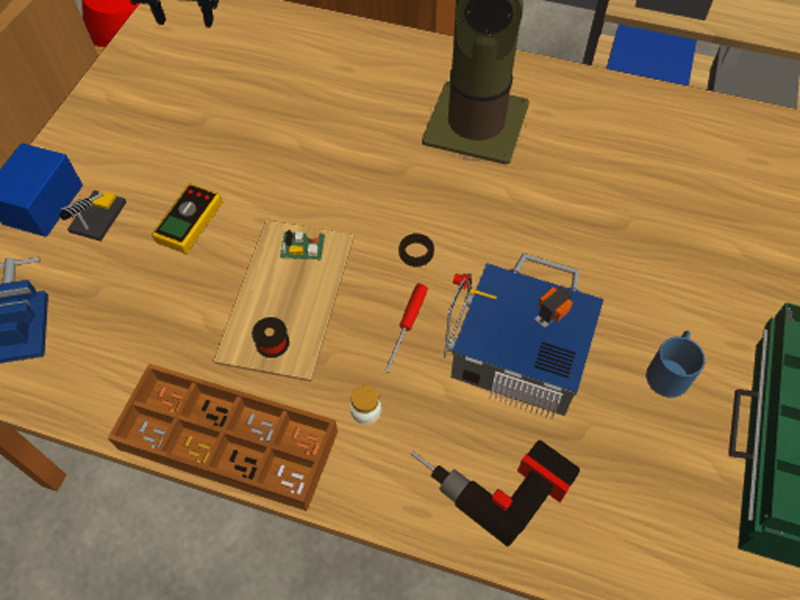

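The top view shows the transformer (crop ~244,299) turned on the blue cover. The cover's corners are near (204,215), (338,217), (336,340) and (197,335), and the handle runs from (232,366) to (298,367). The red clip is at (344,262), the PCB at (563,334) and the reel at (544,201). The scene view agrees with this.

Run:
```python
from h import *
np.set_printoptions(precision=4,suppress=True)
snap('top'); snap('scene')
for c in ('top','scene'):
    for l,z in [('psu',.116),('cover',.116),('board',.012),('pcb',.03),('reel',.054),('transformer',.155),('marker',.22)]:
        m=finder.regions_of(c,l)
        if not m: print(c,l,'none'); continue
        mk=m[0]['mask'].astype(np.uint8)
        mk=cv2.morphologyEx(mk,cv2.MORPH_OPEN,np.ones((3,3))) if l not in('marker','transformer') else mk
        ys,xs=np.nonzero(mk)
        P=np.array([atz(c,x,y,z)[:2] for x,y in zip(xs,ys)],np.float32)
        (cx,cy),(w,h),a=cv2.minAreaRect(P*1000)
        print(c,l,round(m[0]['score'],2),len(xs),'rect',cx,cy,w,h,a,'mean',P.mean(0))
k=lambda x,y:(x/2+50,y/2+60)
print('hand-picked: cover')
for p in [(204,215),(338,217),(336,340),(197,335)]: print(atz('top',*k(*p),.116))
print('handle',[atz('top',*k(*p),.112) for p in [(232,366),(298,367)]])
print('orange',[atz('top',*k(*p),.155) for p in [(235,298),(254,300),(235,318),(256,282),(244,299)]])
```

```text
Traceback (most recent call last):
  File "h.py", line 20, in atz
    o,d=ray(c,u,v); return o+d*(z-o[2])/d[2]
        ~~~^^^^^^^
  File "h.py", line 16, in ray
    k=cams.camera_params(c); f=192/np.tan(np.radians(k['vfov']/2))
ValueError: time passes only in moves, steps and waits
```

```bash
cat > patch.py <<'E'
s=open('h.py').read().replace("cams.camera_params(c)","kp(c)").replace("def snap","_K={}\ndef kp(c):\n    if c not in _K: _K[c]=cams.camera_params(c)\n    return _K[c]\ndef snap",1)
open('h.py','w').write(s)
E
python3 patch.py; rm patch.py
python3 - <<'E'
from h import *
np.set_printoptions(precision=4,suppress=True)
snap('top'); snap('scene')
for c in ('top','scene'):
    for l,z in [('psu',.116),('cover',.116),('board',.012),('pcb',.03),('reel',.054),('transformer',.155),('marker',.22)]:
        m=finder.regions_of(c,l)
        if not m: print(c,l,'none'); continue
        mk=m[0]['mask'].astype(np.uint8)
        ys,xs=np.nonzero(mk)
        P=np.array([atz(c,x,y,z)[:2] for x,y in zip(xs,ys)],np.float32)
        (cx,cy),(w,h),a=cv2.minAreaRect(P*1000)
        print(c,l,round(m[0]['score'],2),len(xs),'rect',cx,cy,w,h,a,'mean',P.mean(0))
k=lambda x,y:(x/2+50,y/2+60)
for p in [(204,215),(338,217),(336,340),(197,335)]: print('cover',atz('top',*k(*p),.116))
print('handle',[atz('top',*k(*p),.112) for p in [(232,366),(298,367)]])
print('orange',[atz('top',*k(*p),.155) for p in [(235,298),(254,300),(235,318),(256,282),(244,299)]])
E
```

```text
top psu 0.84 4565 rect 544.300537109375 228.00506591796875 241.04458618164062 261.2286071777344 87.17606353759766 mean [0.5614 0.2279]
top cover 0.72 4207 rect 538.132080078125 235.80270385742188 227.53929138183594 247.09222412109375 88.51576232910156 mean [0.5545 0.2341]
top board 0.75 4679 rect 576.0145874023438 -232.89398193359375 341.6993408203125 190.2918243408203 6.2970404624938965 mean [ 0.5774 -0.2319]
top pcb 0.7 478 rect 460.7116394042969 -244.91734313964844 63.955726623535156 85.45545959472656 13.579401969909668 mean [ 0.4604 -0.2444]
top reel 0.54 307 rect 683.8569946289062 -216.4417266845703 59.8441162109375 68.40789031982422 62.13141632080078 mean [ 0.6837 -0.2158]
top transformer 0.72 307 rect 522.602294921875 268.899169921875 52.142295837402344 72.25938415527344 62.5418701171875 mean [0.5214 0.2683]
top marker none
scene psu none
scene cover 0.79 4784 rect 536.5302734375 235.94073486328125 226.8004608154297 245.5561981201172 86.93627166748047 mean [0.5623 0.2366]
scene board 0.94 4872 rect 578.5961303710938 -231.19737243652344 343.38519287109375 191.98500061035156 6.6
[... 252 characters left out ...]
79305267333984 44.05503463745117 mean [ 0.6925 -0.2108]
scene transformer 0.65 376 rect 535.0846557617188 267.8711242675781 49.057647705078125 86.33246612548828 64.3727035522461 mean [0.5326 0.2696]
scene marker 0.73 280 rect 684.1576538085938 46.23980712890625 22.460969924926758 167.32762145996094 86.4196548461914 mean [0.6547 0.0484]
cover [0.6595 0.3406 0.116 ]
cover [0.6518 0.1242 0.116 ]
cover [0.4539 0.1296 0.116 ]
cover [0.4662 0.3514 0.116 ]
handle [array([0.4159, 0.2963, 0.112 ]), array([0.4123, 0.191 , 0.112 ])]
orange [array([0.5213, 0.2831, 0.155 ]), array([0.5176, 0.2534, 0.155 ]), array([0.4901, 0.2831, 0.155 ]), array([0.5457, 0.2502, 0.155 ]), array([0.5195, 0.269 , 0.155 ])]
```

Measured positions, checked against the given sizes:

| Thing | Position (m) | Yaw |
|---|---|---|
| Board | (0.577, -0.232) | 6.4° |
| PCB | (0.461, -0.244) | – |
| Reel | (0.684, -0.216) | – |
| Transformer | ≈(0.522, 0.268) | ≈-29° |
| PSU | – | ≈-2.3° |
| Handle | ≈(0.414, 0.244) | – |

PCB to reel comes out at 225 mm, which fits the stated range. I'll move towards the transformer now.

Request:
{"method": "play_rows", "body": {
  "rows": [
    [100, 0.035, -0.048, -0.012, 0, 0, 0],
    [100, 0.035, -0.048, -0.012, 0, 0, 0],
    [100, 0.035, -0.048, -0.012, 0, 0, 0],
    [100, 0.035, -0.048, -0.012, 0, 0, 0],
    [100, 0.035, -0.048, -0.012, 0, 0, 0],
    [100, 0.035, -0.048, -0.012, 0, 0, 0],
    [100, 0.035, -0.048, 0, 0, 0, 0],
    [100, 0.035, -0.048, 0, 0, 0, 0]
  ],
  "grip_force": 25
}}

```text
clock: 3.55
tool_pos: [0.3278, -0.1698, 0.4773]
eef_rot: [0.994, 0.113, 0.001, 0.001]
contact_force: [1.1, -0.0, -0.1]
opening: 1.001
finger_force: 0.0
```

```bash
cat >> h.py <<'E'
def plan(pos,z=None,psi=None,grasp=True,Rt=None):
    """shift (tool axes, m) and rotvec (deg, tool axes) to reach a grasp point pos with tool down, tool x at psi deg"""
    s=status.get_state(); R=Ro.from_quat(s['eef_rot']); p=np.array(s['tool_pos'])
    Rg=Rt if Rt is not None else Ro.from_matrix(np.array([[np.cos(a:=np.radians(psi)),np.sin(a),0],[np.sin(a),-np.cos(a),0],[0,0,-1]]))
    t=np.array(pos,float)-(Rg.apply([0,0,.147]) if grasp else 0)
    x=R.as_matrix()[:,0]
    print('t',round(s['clock'],2),'tcp',p.round(4),'grasp',(p+R.apply([0,0,.147])).round(4),'psi',np.degrees(np.arctan2(x[1],x[0])).round(1),'q',np.round(s['q'],2),'open',round(s['opening'],3),'ff',np.round(s['finger_force'],1),'F',np.round(s['contact_force'],1))
    d=R.inv().apply(t-p); rv=(R.inv()*Rg).as_rotvec(degrees=True)
    print('shift',d.round(4),'norm',np.linalg.norm(d).round(3),'rot',rv.round(2))
    return d,rv
E
python3 -c "
from h import *
plan([.522,.268,.333],psi=-29)
print(kp('wrist'))"
```

```text
t 3.55 tcp [ 0.3278 -0.1698  0.4773] grasp [ 0.328  -0.1699  0.3303] psi 13.0 q [ 0.58  0.25 -0.3   2.16  0.11  0.74 -1.13] open 1.001 ff 0.0 F [ 1.1 -0.  -0.1]
shift [ 0.288  -0.3827 -0.0028] norm 0.479 rot [ 4.000e-02 -1.100e-01  4.203e+01]
{'vfov': 65.70646984690485, 'cx': 259.7787929844701, 'cy': 190.86921234829072, 'tool_from_camera': array([[-4.02058803e-04, -9.53638852e-01, -3.00953117e-01,
         7.80536732e-02],
       [ 9.99999324e-01, -5.51705336e-05, -1.16113025e-03,
        -3.88604734e-04],
       [ 1.09069517e-03, -3.00953380e-01,  9.53638230e-01,
         1.99167546e-02],
       [ 0.00000000e+00,  0.00000000e+00,  0.00000000e+00,
         1.00000000e+00]])}
```

```bash
cat >> h.py <<'E'
def rows(pos,psi,n,turn,**k):
    """n rows straight to grasp point pos, turning 'turn' deg per row about tool z (tool down)"""
    s=status.get_state(); R=Ro.from_quat(s['eef_rot']); p=np.array(s['tool_pos'])
    D=np.array(pos,float)+[0,0,.147]-p
    for i in range(n):
        print((R*Ro.from_euler('z',turn*i,degrees=True)).inv().apply(D/n).round(4).tolist(),turn)
E
python3 -c "
from h import *
rows([.49,.25,.335],0,8,-10.5)"
```

```text
[0.0316, -0.0465, -0.0006] -10.5
[0.0395, -0.04, -0.0006] -10.5
[0.0462, -0.0321, -0.0006] -10.5
[0.0513, -0.0232, -0.0006] -10.5
[0.0546, -0.0135, -0.0006] -10.5
[0.0562, -0.0033, -0.0006] -10.5
[0.0558, 0.007, -0.0006] -10.5
[0.0536, 0.0171, -0.0006] -10.5
```

Request:
{"method": "play_rows", "body": {
  "rows": [
    [100, 0.032, -0.046, 0, 0, 0, -10.5],
    [100, 0.04, -0.04, 0, 0, 0, -10.5],
    [100, 0.046, -0.032, 0, 0, 0, -10.5],
    [100, 0.051, -0.023, 0, 0, 0, -10.5],
    [100, 0.055, -0.014, 0, 0, 0, -10.5],
    [100, 0.056, -0.003, 0, 0, 0, -10.5],
    [100, 0.056, 0.007, 0, 0, 0, -10.5],
    [100, 0.054, 0.017, 0, 0, 0, -10.5]
  ]
}}

```text
clock: 4.55
tool_pos: [0.4907, 0.25, 0.4768]
eef_rot: [0.66, 0.751, 0.0, 0.0]
contact_force: [0.3, -0.1, 0.8]
opening: 1.003
finger_force: 0.0
```

```bash
python3 -c "
from h import *
plan([.522,.268,.31],psi=151)
import sys
snap('wrist','w1.png')
for l in ['transformer','cover_handle','marker_line','cover_lug']:
    for d in finder.spot_in('wrist',l)[:2]: print(l,d['score'],toworld('wrist',d['at']))
"
```

```text
t 4.55 tcp [0.4907 0.25   0.4768] grasp [0.4908 0.25   0.3298] psi 97.4 q [-0.13  0.57 -0.71  1.68  0.42  1.04 -0.85] open 1.003 ff 0.0 F [ 0.3 -0.1  0.8]
shift [0.0138 0.0334 0.0198] norm 0.041 rot [ 2.000e-02  4.000e-02 -5.364e+01]
transformer 0.68 [0.51705386 0.28103772 0.16223272]
cover_handle 0.77 [0.54780578 0.24507878 0.1143221 ]
marker_line 0.56 [0.56630578 0.11689062 0.21938982]
cover_lug 0.96 [0.54620053 0.2413401  0.1116482 ]
cover_lug 0.39 [0.56556802 0.11310047 0.22160023]
```

View pics/w1.png

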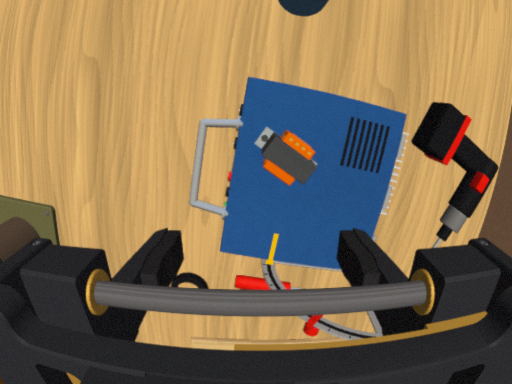

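The wrist view shows the transformer with its core centred near (289,159) and its orange coil sides near (298,146) and (280,173). The handle bar runs from (201,123) to (193,203), and the red clip is near (314,322). Next I'll turn these pixels into positions.

```bash
cat >> h.py <<'E'
def wz(u,v,z,s=None):
    """wrist pixel to world at height z (fisheye)"""
    k=kp('wrist'); s=s or status.get_state(); f=192/np.tan(np.radians(k['vfov']/2))
    dx,dy=u-k['cx'],v-k['cy']; rr=np.hypot(dx,dy)+1e-9; th=rr/f
    d=np.array([np.sin(th)*dx/rr,np.sin(th)*dy/rr,np.cos(th)]); T=np.array(k['tool_from_camera']); R=Ro.from_quat(s['eef_rot'])
    o=R.apply(T[:3,3])+np.array(s['tool_pos']); d=R.apply(T[:3,:3]@d)
    return o+d*(z-o[2])/d[2]
E
python3 - <<'E'
from h import *
np.set_printoptions(precision=4,suppress=True)
S=status.get_state()
im=cv2.imread('pics/w1.png'); hsv=cv2.cvtColor(im,cv2.COLOR_BGR2HSV)
mk=((hsv[:,:,0]>3)&(hsv[:,:,0]<16)&(hsv[:,:,1]>170)&(hsv[:,:,2]>140)).astype(np.uint8)
mk[:120]=0;mk[195:]=0;mk[:,:250]=0;mk[:,330:]=0
n,lb,st,ce=cv2.connectedComponentsWithStats(mk)
for i in range(1,n):
    if st[i][4]>25: print(st[i],ce[i],wz(*ce[i],.155,S))
ys,xs=np.nonzero(mk); P=np.array([wz(x,y,.155,S)[:2] for x,y in zip(xs,ys)],np.float32)*1000
print('orange rect',cv2.minAreaRect(P))
g=(hsv[:,:,2]<90)&(hsv[:,:,1]<90); g[:120]=0;g[195:]=0;g[:,:255]=0;g[:,330:]=0
n,lb,st,ce=cv2.connectedComponentsWithStats(g.astype(np.uint8)); i=1+np.argmax(st[1:,4]); print(st[i],ce[i])
ys,xs=np.nonzero(lb==i); P=np.array([wz(x,y,.161,S)[:2] for x,y in zip(xs,ys)],np.float32)*1000
print('core rect',cv2.minAreaRect(P))
print('handle',wz(201,123,.112,S),wz(193,203,.112,S))
print('cover',[wz(*p,.116,S) for p in [(249,78),(405,113),(221,250),(370,269)]])
E
```

```text
[282 131  33  29 342] [297.614 144.886] [0.5241 0.2848 0.155 ]
[264 160  31  25 300] [278.1533 171.8067] [0.508 0.254 0.155]
orange rect ((516.3629760742188, 269.9362487792969), (45.476768493652344, 37.011024475097656), 61.4957389831543)
[ 262  133   54   51 1262] [287.1173 158.0143]
core rect ((513.0006713867188, 271.2716979980469), (27.134817123413086, 63.15974044799805), 60.524166107177734)
handle [0.415  0.2916 0.112 ] [0.412  0.1915 0.112 ]
cover [array([0.4649, 0.349 , 0.116 ]), array([0.6575, 0.3397, 0.116 ]), array([0.4524, 0.1322, 0.116 ]), array([0.6617, 0.1227, 0.116 ])]
```

```bash
python3 -c "
from h import *
rows([.518,.2695,.2],0,6,-9.0)"
```

```text
[0.0031, 0.0051, 0.0215] -9.0
[0.0022, 0.0055, 0.0215] -9.0
[0.0013, 0.0058, 0.0215] -9.0
[0.0004, 0.0059, 0.0215] -9.0
[-0.0005, 0.0059, 0.0215] -9.0
[-0.0014, 0.0058, 0.0215] -9.0
```

Request:
{"method": "play_rows", "body": {
  "rows": [
    [100, 0.003, 0.005, 0.022, 0, 0, -9],
    [100, 0.002, 0.006, 0.022, 0, 0, -9],
    [100, 0.001, 0.006, 0.022, 0, 0, -9],
    [100, 0, 0.006, 0.022, 0, 0, -9],
    [100, 0, 0.006, 0.022, 0, 0, -9],
    [100, -0.001, 0.006, 0.02, 0, 0, -9],
    [100, 0, 0, 0, 0, 0, 0]
  ]
}}

```text
clock: 5.68
tool_pos: [0.5188, 0.2684, 0.3455]
eef_rot: [0.252, 0.968, -0.002, -0.001]
contact_force: [0.1, -0.4, -0.9]
opening: 0.998
finger_force: 0.0
```

```bash
python3 -c "
from h import *
plan([.518,.2695,.142],psi=151.5)
snap('wrist','w2.png')
for d in finder.spot_in('wrist','transformer')[:2]: print(d['score'],toworld('wrist',d['at']))"
```

```text
t 5.67 tcp [0.5188 0.2684 0.3455] grasp [0.5184 0.2679 0.1985] psi 150.8 q [-0.1   0.83 -0.84  1.73  0.76  0.94 -0.19] open 0.998 ff 0.0 F [ 0.1 -0.4 -0.9]
shift [0.0012 0.0008 0.0564] norm 0.056 rot [-0.22 -0.03 -0.69]
0.56 [0.51539033 0.27453117 0.16091854]
```

View pics/w2.png

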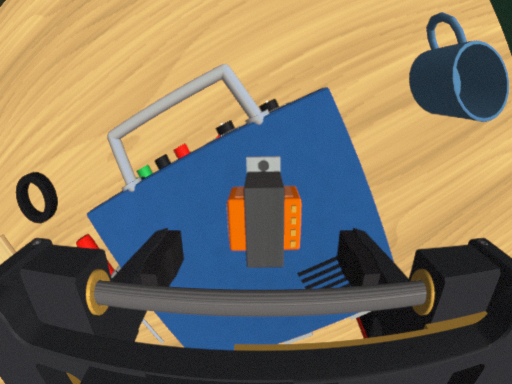

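The wrist view shows the coil centred between the fingers near (264,220), with its sides parallel to the pads. I'll descend and grip.

Request:
{"method": "play_rows", "body": {
  "rows": [
    [100, 0, 0.001, 0.02, 0, 0, -0.7],
    [100, 0, 0, 0.02, 0, 0, 0],
    [100, 0, 0, 0.016, 0, 0, 0],
    [0, 0, 0, 0, 0, 0, 0],
    [0, 0, 0, 0, 0, 0, 0],
    [0, 0, 0, 0, 0, 0, 0],
    [0, 0, 0, 0, 0, 0, 0],
    [0, 0, 0, 0, 0, 0, 0]
  ],
  "grip_force": 25
}}

```text
clock: 6.78
tool_pos: [0.5191, 0.2713, 0.2911]
eef_rot: [0.244, 0.97, -0.0, 0.0]
contact_force: [-1.3, -1.8, 3.0]
opening: 0.523
finger_force: 25.0
```

```bash
python3 -c "
from h import *
plan([.518,.2695,.142],psi=151.5)"
```

```text
t 6.78 tcp [0.5191 0.2713 0.2911] grasp [0.5192 0.2712 0.1441] psi 151.7 q [-0.13  0.91 -0.79  1.77  0.84  0.85 -0.25] open 0.523 ff 25.0 F [-1.3 -1.8  3. ]
shift [ 0.0002 -0.0021  0.0021] norm 0.003 rot [-0.03  0.03  0.24]
```

Request:
{"method": "play_rows", "body": {
  "rows": [
    [0, 0, 0, -0.02, 0, 0, 0],
    [0, 0, 0, -0.04, 0, 0, 0],
    [0, 0, 0, -0.05, 0, 0, 0],
    [0, 0, 0, -0.05, 0, 0, 0],
    [0, 0, 0, -0.02, 0, 0, 0],
    [0, 0, 0, 0, 0, 0, 0]
  ],
  "grip_force": 30
}}

```text
clock: 7.52
tool_pos: [0.5189, 0.272, 0.4729]
eef_rot: [0.244, 0.97, 0.001, 0.001]
contact_force: [-0.7, 0.1, -4.6]
opening: 0.519
finger_force: 30.0
```

```bash
python3 -c "
from h import *
plan([.573,-.231,.3],psi=186.4)
rows([.573,-.231,.324],0,10,-3.47)"
```

```text
t 7.53 tcp [0.5189 0.272  0.4729] grasp [0.5193 0.2723 0.3259] psi 151.8 q [-0.05  0.7  -0.95  1.58  0.6   1.17 -0.04] open 0.519 ff 30.0 F [-0.7  0.1 -4.6]
shift [-0.2856 -0.4176  0.025 ] norm 0.507 rot [  0.16   0.15 -34.63]
[-0.0286, -0.0418, 0.0001] -3.47
[-0.026, -0.0434, 0.0001] -3.47
[-0.0233, -0.0449, 0.0001] -3.47
[-0.0205, -0.0462, 0.0001] -3.47
[-0.0177, -0.0474, 0.0001] -3.47
[-0.0148, -0.0484, 0.0001] -3.47
[-0.0119, -0.0492, 0.0001] -3.47
[-0.0089, -0.0498, 0.0001] -3.47
[-0.0058, -0.0502, 0.0001] -3.47
[-0.0028, -0.0505, 0.0001] -3.47
```

Request:
{"method": "play_rows", "body": {
  "rows": [
    [0, -0.029, -0.042, 0, 0, 0, -3.5],
    [0, -0.026, -0.043, 0, 0, 0, -3.5],
    [0, -0.023, -0.045, 0, 0, 0, -3.5],
    [0, -0.021, -0.046, 0, 0, 0, -3.5],
    [0, -0.018, -0.047, 0, 0, 0, -3.5],
    [0, -0.015, -0.048, 0, 0, 0, -3.5],
    [0, -0.012, -0.049, 0, 0, 0, -3.5],
    [0, -0.009, -0.05, 0, 0, 0, -3.5]
  ]
}}

```text
clock: 8.52
tool_pos: [0.5642, -0.1321, 0.4693]
eef_rot: [0.001, 1.0, 0.0, -0.001]
contact_force: [1.3, 0.2, -4.1]
opening: 0.524
finger_force: 30.0
```

Request:
{"method": "play_rows", "body": {
  "rows": [
    [0, -0.006, -0.05, 0, 0, 0, -3.5],
    [0, -0.003, -0.05, 0, 0, 0, -3.2],
    [0, 0, 0, 0, 0, 0, 0],
    [0, 0, 0, 0, 0, 0, 0]
  ]
}}

```text
clock: 9.02
tool_pos: [0.5759, -0.2297, 0.4695]
eef_rot: [-0.056, 0.998, 0.001, -0.001]
contact_force: [-0.6, 0.8, -3.9]
opening: 0.517
finger_force: 30.0
```

```bash
python3 -c "
from h import *
plan([.573,-.231,.045],psi=186.4)
snap('wrist','w3.png')
for l in ['transformer','pcb','reel']:
  for d in finder.spot_in('wrist',l)[:2]: print(l,d['score'],toworld('wrist',d['at']))"
```

```text
t 9.03 tcp [ 0.5759 -0.2297  0.4695] grasp [ 0.5756 -0.2294  0.3225] psi -173.5 q [ 0.85  0.83 -1.15  1.47  0.76  1.34  1.33] open 0.517 ff 30.0 F [-0.6  0.8 -3.9]
shift [ 0.0025 -0.0015  0.2775] norm 0.277 rot [ 0.1  -0.11  0.08]
transformer 0.56 [ 0.56131525 -0.23112351  0.33658677]
pcb 0.75 [ 0.46065517 -0.2449944   0.02383274]
pcb 0.4 [ 0.56340956 -0.23012484  0.33631569]
```

View pics/w3.png

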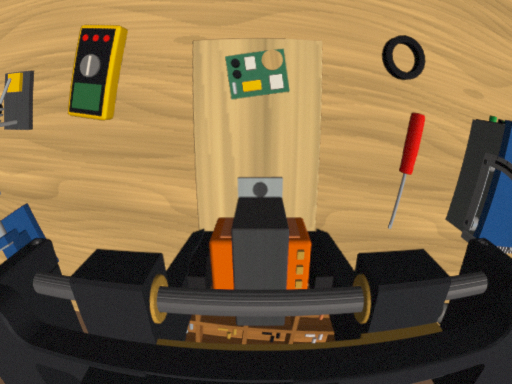

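The wrist view shows the transformer upright in the fingers, with the circuit board at (257,73) straight ahead along the board. I'll lower it.

Request:
{"method": "play_rows", "body": {
  "rows": [
    [0, 0.002, -0.001, 0.05, 0, 0, 0],
    [0, 0, 0, 0.06, 0, 0, 0],
    [0, 0, 0, 0.06, 0, 0, 0],
    [0, 0, 0, 0.05, 0, 0, 0],
    [0, 0, 0, 0.035, 0, 0, 0],
    [0, 0, 0, 0.01, 0, 0, 0],
    [0, 0, 0, 0.005, 0, 0, 0],
    [0, 0, 0, 0, 0, 0, 0]
  ]
}}

```text
clock: 10.22
tool_pos: [0.5751, -0.231, 0.2021]
eef_rot: [-0.056, 0.998, -0.0, 0.001]
contact_force: [-0.0, -0.5, -4.1]
opening: 0.518
finger_force: 30.0
```

```bash
python3 -c "
from h import *
plan([.573,-.231,.041],psi=186.4)"
```

```text
t 10.22 tcp [ 0.5751 -0.231   0.2021] grasp [ 0.5754 -0.2311  0.0551] psi -173.5 q [ 0.78  1.14 -0.94  1.68  1.12  0.95  1.07] open 0.518 ff 30.0 F [-0.  -0.5 -4.1]
shift [0.0021 0.0003 0.0141] norm 0.014 rot [-0.04  0.12  0.06]
```

Request:
{"method": "play_rows", "body": {
  "rows": [
    [0, 0.002, 0, 0.005, 0, 0, 0],
    [0, 0, 0, 0.004, 0, 0, 0],
    [0, 0, 0, 0.002, 0, 0, 0],
    [0, 0, 0, 0, 0, 0, 0]
  ]
}}

```text
clock: 10.72
tool_pos: [0.5724, -0.2314, 0.1896]
eef_rot: [-0.056, 0.998, 0.0, -0.0]
contact_force: [0.4, -0.4, -3.1]
opening: 0.518
finger_force: 30.0
```

Request:
{"method": "play_rows", "body": {
  "rows": [
    [0, 0, 0, 0.002, 0, 0, 0],
    [0, 0, 0, 0, 0, 0, 0]
  ]
}}

```text
clock: 10.98
tool_pos: [0.5724, -0.2314, 0.1876]
eef_rot: [-0.056, 0.998, 0.0, -0.0]
contact_force: [-1.0, -0.0, -4.1]
opening: 0.518
finger_force: 30.0
```

Request:
{"method": "play_rows", "body": {
  "rows": [
    [0, 0, 0, 0.001, 0, 0, 0],
    [0, 0, 0, 0, 0, 0, 0]
  ]
}}

```text
clock: 11.22
tool_pos: [0.5725, -0.2314, 0.1871]
eef_rot: [-0.056, 0.998, -0.0, 0.0]
contact_force: [-0.9, -0.1, 1.0]
opening: 0.519
finger_force: 30.0
```

Request:
{"method": "play_rows", "body": {
  "rows": [
    [0, 0, 0, 0.001, 0, 0, 0],
    [0, 0, 0, 0, 0, 0, 0]
  ]
}}

```text
clock: 11.48
tool_pos: [0.5725, -0.2312, 0.1871]
eef_rot: [-0.056, 0.998, -0.0, 0.0]
contact_force: [-3.6, 1.4, 8.1]
opening: 0.516
finger_force: 30.0
```

Request:
{"method": "play_rows", "body": {
  "rows": [
    [0, 0, 0, 0.001, 0, 0, 0],
    [0, 0, 0, 0, 0, 0, 0]
  ]
}}

```text
clock: 11.72
tool_pos: [0.5725, -0.2312, 0.1871]
eef_rot: [-0.056, 0.998, -0.001, 0.0]
contact_force: [-5.2, -0.7, 14.4]
opening: 0.516
finger_force: 30.0
```

Request:
{"method": "play_rows", "body": {
  "rows": [
    [0, 0, 0, -0.002, 0, 0, 0],
    [60, 0, 0, 0, 0, 0, 0],
    [75, 0, 0, 0, 0, 0, 0],
    [80, 0, 0, 0, 0, 0, 0],
    [80, 0, 0, -0.01, 0, 0, 0],
    [80, 0, 0, -0.03, 0, 0, 0],
    [80, 0, 0, -0.05, 0, 0, 0],
    [80, 0, 0, -0.05, 0, 0, 0]
  ]
}}

```text
clock: 12.72
tool_pos: [0.5724, -0.2311, 0.3287]
eef_rot: [-0.057, 0.998, 0.0, 0.0]
contact_force: [0.8, -0.2, 0.2]
opening: 0.799
finger_force: 0.0
```

```bash
python3 -c "
from h import *
np.set_printoptions(precision=4,suppress=True)
plan([.39,.244,.26],psi=87.7)
for c in ('top','scene'):
  snap(c,c+'2.png')
  for l in ['transformer','pcb','reel','marker_line']:
    for d in finder.spot_in(c,l)[:1]: print(c,l,d['score'],toworld(c,d['at']))
  for d in finder.regions_of(c,'transformer')[:1]:
    ys,xs=np.nonzero(d['mask']); print(d['score'],len(xs),atz(c,xs.mean(),ys.mean(),.04))
a=cv2.imread('pics/scene2.png')[120:260,100:320]; cv2.imwrite('pics/s2c.png',cv2.resize(a,None,fx=3,fy=3))
"
```

```text
t 12.72 tcp [ 0.5724 -0.2311  0.3287] grasp [ 0.5724 -0.2311  0.1817] psi -173.5 q [ 0.83  0.97 -1.05  1.64  0.93  1.1   1.2 ] open 0.799 ff 0.0 F [ 0.8 -0.2  0.2]
shift [ 0.1275  0.4927 -0.0782] norm 0.515 rot [ 0.03 -0.01 98.79]
top transformer 0.22 [0.5615 0.2333 0.1142]
top pcb 0.85 [ 0.4623 -0.2518  0.0198]
top marker_line 0.62 [0.5662 0.1081 0.2225]
0.54 80 [ 0.5642 -0.2307  0.04  ]
scene transformer 0.72 [ 0.5816 -0.2237  0.0532]
scene pcb 0.66 [ 0.5803 -0.2212  0.0535]
scene reel 0.67 [ 0.6896 -0.2108  0.0574]
0.77 314 [ 0.579  -0.2289  0.04  ]
```

View pics/s2c.png

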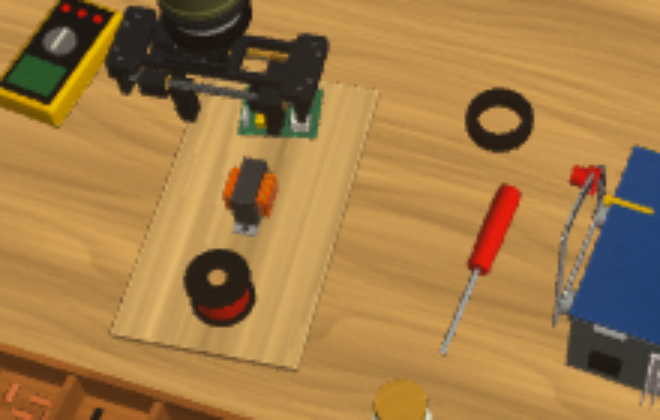

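The scene crop shows the transformer upright near (250,190), on the line between the circuit board (280,115) and the reel (220,285), and released. Next is the handle.

```bash
python3 -c "
from h import *
rows([.414,.243,.27],0,10,9.9)"
```

```text
[0.0104, 0.0489, -0.0091] 9.9
[0.0187, 0.0464, -0.0091] 9.9
[0.0264, 0.0425, -0.0091] 9.9
[0.0333, 0.0373, -0.0091] 9.9
[0.0392, 0.0311, -0.0091] 9.9
[0.044, 0.0239, -0.0091] 9.9
[0.0474, 0.016, -0.0091] 9.9
[0.0494, 0.0076, -0.0091] 9.9
[0.05, -0.001, -0.0091] 9.9
[0.0491, -0.0096, -0.0091] 9.9
```

Request:
{"method": "play_rows", "body": {
  "rows": [
    [80, 0.01, 0.049, -0.03, 0, 0, 9.9],
    [80, 0.019, 0.046, -0.03, 0, 0, 9.9],
    [80, 0.026, 0.043, -0.02, 0, 0, 9.9],
    [70, 0.033, 0.037, -0.01, 0, 0, 9.9],
    [70, 0.039, 0.031, 0, 0, 0, 9.9],
    [60, 0.044, 0.024, 0, 0, 0, 9.9],
    [60, 0.047, 0.016, 0, 0, 0, 9.9],
    [60, 0.049, 0.008, 0, 0, 0, 9.9]
  ]
}}

```text
clock: 14.32
tool_pos: [0.4467, 0.1489, 0.4167]
eef_rot: [0.595, 0.804, 0.0, -0.0]
contact_force: [1.3, 0.6, 0.7]
opening: 0.602
finger_force: 0.0
```

Request:
{"method": "play_rows", "body": {
  "rows": [
    [60, 0.05, -0.001, 0, 0, 0, 9.9],
    [60, 0.049, -0.01, 0, 0, 0, 9.9],
    [60, 0, 0, 0, 0, 0, 0]
  ]
}}

```text
clock: 14.7
tool_pos: [0.4132, 0.247, 0.4173]
eef_rot: [0.72, 0.694, 0.001, -0.001]
contact_force: [-1.0, -0.4, 0.3]
opening: 0.601
finger_force: 0.0
```

```bash
python3 -c "
from h import *
plan([.414,.243,.2],psi=87.7)
snap('wrist','w4.png')
"
```

```text
t 14.7 tcp [0.4132 0.247  0.4173] grasp [0.4132 0.2475 0.2703] psi 88.0 q [-0.2   0.55 -0.67  1.96  0.47  0.79 -1.17] open 0.601 ff 0.0 F [-1.  -0.4  0.3]
shift [-0.0042  0.001   0.0703] norm 0.07 rot [ 0.02 -0.2   0.27]
```

View pics/w4.png

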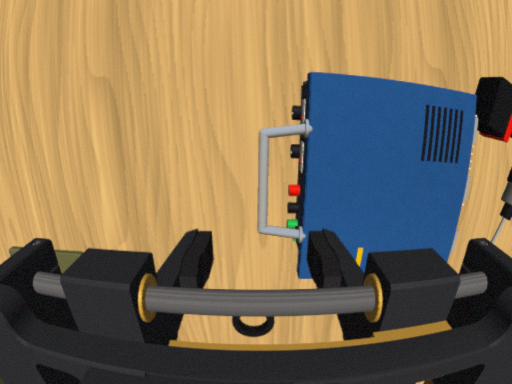

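The wrist view shows the bar from (264,134) to (263,230), almost centred between the fingers. I'll turn its pixels into a position.

```bash
python3 -c "
from h import *
a=wz(264,134,.112);b=wz(262.5,230,.112);print(a,b,(a+b)/2, b-a)
print([wz(*p,.116) for p in [(310,72),(475,95),(299,277)]])
"
```

```text
[0.41996646 0.2901581  0.112     ] [0.41490324 0.18994307 0.112     ] [0.41743485 0.24005059 0.112     ] [-0.00506322 -0.10021503  0.        ]
[array([0.46505997, 0.34875456, 0.116     ]), array([0.65924374, 0.33776764, 0.116     ]), array([0.45413932, 0.13077381, 0.116     ])]
```

Request:
{"method": "play_rows", "body": {
  "rows": [
    [30, -0.007, 0.003, 0, 0, 0, 0.9],
    [30, 0, 0, 0.03, 0, 0, 0],
    [30, 0, 0, 0.04, 0, 0, 0],
    [30, 0, 0, 0.04, 0, 0, 0],
    [30, 0, 0, 0, 0, 0, 0]
  ]
}}

```text
clock: 15.38
tool_pos: [0.4183, 0.2323, 0.3047]
eef_rot: [0.729, 0.684, -0.003, 0.0]
contact_force: [-0.1, -0.5, 0.1]
opening: 0.299
finger_force: 0.0
```

```bash
python3 -c "
from h import *
plan([.416,.2405,.112],psi=87.1)
im=snap('wrist','w5.png')
cv2.imwrite('pics/w5c.png',cv2.resize(im[110:384,100:420,::-1],None,fx=2,fy=2))
"
```

```text
t 15.38 tcp [0.4183 0.2323 0.3047] grasp [0.4176 0.2316 0.1577] psi 86.4 q [-0.3   0.71 -0.49  2.08  0.67  0.52 -1.36] open 0.299 ff 0.0 F [-0.1 -0.5  0.1]
shift [ 0.0082 -0.0026  0.0457] norm 0.047 rot [-0.24  0.28 -0.71]
```

View pics/w5c.png

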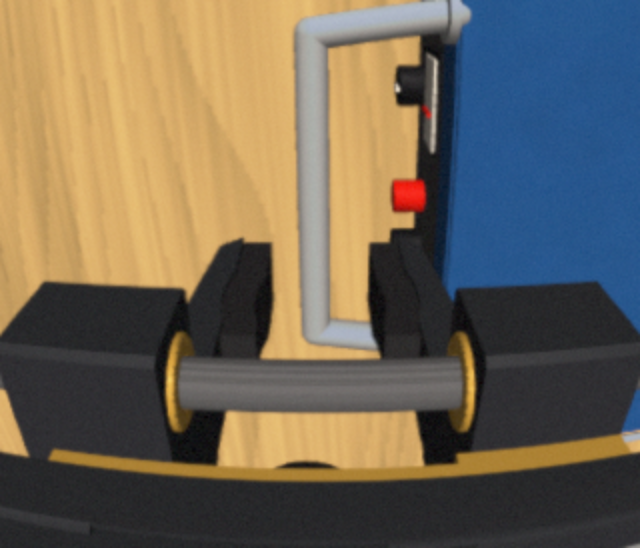

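The crop shows the bar at column ~315, between the fingers (271–370), with its ends at about (311,30) and (318,330). I'll compute its ends.

```bash
python3 -c "
from h import *
a=wz(255.5,125,.112);b=wz(259.5,274,.112);print(a,b,(a+b)/2, b-a)
plan((a+b)/2,psi=87.1)
"
```

```text
[0.419714   0.29669132 0.112     ] [0.41565591 0.19596028 0.112     ] [0.41768496 0.2463258  0.112     ] [-0.00405809 -0.10073103  0.        ]
t 15.43 tcp [0.4186 0.2333 0.3062] grasp [0.4184 0.2329 0.1592] psi 86.4 q [-0.3   0.71 -0.49  2.08  0.67  0.52 -1.36] open 0.295 ff 0.0 F [0.1 1.2 0.6]
shift [ 0.0131 -0.0017  0.0472] norm 0.049 rot [-0.1   0.14 -0.69]
```

Request:
{"method": "play_rows", "body": {
  "rows": [
    [30, 0.01, -0.002, 0.01, 0, 0, -0.9],
    [30, 0, 0, 0.02, 0, 0, 0],
    [30, 0, 0, 0.017, 0, 0, 0],
    [30, 0, 0, 0, 0, 0, 0]
  ]
}}

```text
clock: 15.92
tool_pos: [0.4168, 0.2456, 0.2598]
eef_rot: [0.722, 0.692, 0.0, -0.0]
contact_force: [0.1, -0.2, -0.1]
opening: 0.302
finger_force: 0.0
```

Request:
{"method": "play_rows", "body": {
  "rows": [
    [0, 0, 0, 0, 0, 0, 0],
    [0, 0, 0, 0, 0, 0, 0],
    [0, 0, 0, 0, 0, 0, 0],
    [0, 0, 0, 0, 0, 0, 0]
  ],
  "grip_force": 25
}}

```text
clock: 16.42
tool_pos: [0.4163, 0.2455, 0.2604]
eef_rot: [0.722, 0.691, 0.0, -0.0]
contact_force: [-3.4, 1.0, 6.6]
opening: 0.096
finger_force: 24.5
```

Run:
```python
from h import *
plan([.416,.243,.112],psi=87.5)
# marker position estimates -> angle
yaw=np.radians(-2.7); ex=np.array([np.cos(yaw),np.sin(yaw),0]); ey=np.array([-np.sin(yaw),np.cos(yaw),0])
g=np.array(status.get_state()['tool_pos'])+Ro.from_quat(status.get_state()['eef_rot']).apply([0,0,.147])
H=np.array([g[0],.2425,.112])+.24*ex; print('hinge',H)
for c in ('top','scene'):
    snap(c,c+'3.png')
    for l in ('marker','marker_line'):
        for d in finder.spot_in(c,l)[:2]:
            P=toworld(c,d['at']); v=P-H; print(c,l,round(d['score'],2),P.round(4),'ang',np.arctan2(v[2],-v@ex),'rad',np.hypot(v[2],v@ex),'y',v@ey)
        for d in finder.regions_of(c,l)[:2]:
            ys,xs=np.nonzero(d['mask'])
            # intersect ray with plane y=-0.122 of psu
            o,dd=ray(c,xs.mean(),ys.mean()); t=(-.122-(o-H)@ey)/(dd@ey); v=o+dd*t-H
            print(c,l,'mask',round(d['score'],2),len(xs),xs.mean(),ys.mean(),'ang',np.arctan2(v[2],-v@ex),'rad',np.hypot(v[2],v@ex))
    # red pixels near arc
    im=cv2.imread(f'pics/{c}3.png'); hsv=cv2.cvtColor(im,cv2.COLOR_BGR2HSV); m=(((hsv[:,:,0]<6)|(hsv[:,:,0]>174))&(hsv[:,:,1]>150)&(hsv[:,:,2]>90)).astype(np.uint8)
    n,lb,st,ce=cv2.connectedComponentsWithStats(m)
    for i in range(1,n):
        if st[i][4]>8: print(c,'red',st[i],ce[i])
    print('expected clip px at 0.6..1.05',[proj(c,H-.122*ey+.13*(-np.cos(a)*ex+np.sin(a)*np.array([0,0,1]))).round(1).tolist() for a in (.6,.7,.8,.9,1.0)])
```

```text
t 16.43 tcp [0.4163 0.2455 0.2604] grasp [0.4163 0.2457 0.1134] psi 87.5 q [-0.38  0.79 -0.4   2.1   0.77  0.4  -1.44] open 0.096 ff 24.5 F [-3.4  1.   6.6]
shift [-0.0025 -0.0001  0.0014] norm 0.003 rot [ 0.   -0.06 -0.01]
hinge [0.65600202 0.23119445 0.112     ]
top marker 0.43 [0.5668 0.1092 0.2222] ang 0.9231518718928469 rad 0.13816786677662024 y -0.1261011437538896
top marker 0.24 [0.5428 0.0146 0.0259] ang -0.6970292598794131 rad 0.1341096764504653 y -0.22171208980579674
top marker mask 0.53 37 222.05405405405406 190.56756756756758 ang 0.4257033840989813 rad 0.0807038068758206
top marker_line 0.61 [0.5646 0.1082 0.2233] ang 0.9153654596493546 rad 0.14035530870545346 y -0.12716855436008562
top red [171 105  11   8  69] [176.05797101 108.91304348]
top red [148 126  25  11 116] [160.5862069  130.87068966]
top red [218 188   7   6  29] [221.31034483 190.65517241]
top red [252 194   5  29 134] [254.08208955 208.61940299]
top red [ 32 201   4  19  65] [ 33.33846154 209.93846154]
top red [400 236   5   5  17] [401.76470588 238.23529412]
top red [406 237   5   4  15] [407.86666667 238.53333333]
top red [412 237   4   5  15] [413.73333333 239.2       ]
expected clip px at 0.6..1.05 [[220.6, 200.1], [220.4, 197.3], [220.2, 194.1], [220.1, 190.6], [220.0, 186.8]]
scene marker 0.61 [0.5673 0.1076 0.2188] ang 0.9112140180911668 rad 0.13509448078817524 y -0.12768367821985155
scene red [ 53   0  38  30 716] [67.72905028 11.09497207]
scene red [290 175  11  10  55] [294.8        178.54545455]
scene red [256 182  17  29 219] [264.59817352 195.9086758 ]
scene red [166 217  17  10  59] [175.66101695 222.66101695]
scene red [332 291  33  30 294] [348.26870748 304.54081633]
scene red [315 313  13  14 105] [320.96190476 319.41904762]
expected clip px at 0.6..1.05 [[298.8, 177.7], [298.2, 177.9], [297.4, 178.5], [296.5, 179.6], [295.4, 181.3]]
```

The marker reads about 0.90–0.92 rad and the bar is gripped (opening 0.096 ≈ 8.5 mm). I'll lift along the arc.

```bash
python3 -c "
import numpy as np
a=np.linspace(0,.84,15)
for i in range(14): print(a[i+1].round(2),(.24*(np.cos(a[i])-np.cos(a[i+1]))).round(4),(-.24*(np.sin(a[i+1])-np.sin(a[i]))).round(4))"
```

```text
0.06 0.0004 -0.0144
0.12 0.0013 -0.0143
0.18 0.0022 -0.0142
0.24 0.003 -0.0141
0.3 0.0038 -0.0139
0.36 0.0047 -0.0136
0.42 0.0055 -0.0133
0.48 0.0063 -0.013
0.54 0.007 -0.0126
0.6 0.0078 -0.0121
0.66 0.0085 -0.0116
0.72 0.0092 -0.0111
0.78 0.0098 -0.0105
0.84 0.0104 -0.0099
```

Request:
{"method": "play_rows", "body": {
  "rows": [
    [0, 0, 0.0004, -0.0144, 0, 0, 0],
    [0, 0, 0.0013, -0.0143, 0, 0, 0],
    [0, 0, 0.0022, -0.0142, 0, 0, 0],
    [0, 0, 0.003, -0.0141, 0, 0, 0],
    [0, 0, 0, 0, 0, 0, 0]
  ],
  "grip_force": 30
}}

```text
clock: 17.55
tool_pos: [0.4231, 0.245, 0.3171]
eef_rot: [0.723, 0.691, 0.0, -0.001]
contact_force: [-3.4, 2.5, -1.5]
opening: 0.09
finger_force: 30.1
```

```bash
python3 -c "
from h import *
plan([.416,.243,.112],psi=87.5)"
```

```text
t 17.55 tcp [0.4231 0.245  0.3171] grasp [0.4231 0.2451 0.1701] psi 87.5 q [-0.29  0.7  -0.53  2.04  0.65  0.57 -1.33] open 0.09 ff 30.1 F [-3.4  2.5 -1.5]
shift [-0.0024 -0.007   0.0581] norm 0.059 rot [-0.02 -0.06 -0.05]
```

Request:
{"method": "play_rows", "body": {
  "rows": [
    [0, 0, 0.0038, -0.0139, 0, 0, 0],
    [0, 0, 0.0047, -0.0136, 0, 0, 0],
    [0, 0, 0.0055, -0.0133, 0, 0, 0],
    [0, 0, 0.0063, -0.013, 0, 0, 0],
    [0, 0, 0, 0, 0, 0, 0]
  ]
}}

```text
clock: 18.18
tool_pos: [0.4433, 0.2439, 0.3705]
eef_rot: [0.723, 0.691, -0.001, -0.0]
contact_force: [-5.0, 1.8, -0.8]
opening: 0.096
finger_force: 30.0
```

Request:
{"method": "play_rows", "body": {
  "rows": [
    [0, 0, 0.007, -0.0126, 0, 0, 0],
    [0, 0, 0.0078, -0.0121, 0, 0, 0],
    [0, 0, 0.0085, -0.0116, 0, 0, 0],
    [0, 0, 0.0092, -0.0111, 0, 0, 0],
    [0, 0, 0.0098, -0.0105, 0, 0, 0],
    [0, 0, 0, 0, 0, 0, 0],
    [0, 0, 0, 0, 0, 0, 0]
  ]
}}

```text
clock: 19.05
tool_pos: [0.4855, 0.2419, 0.4276]
eef_rot: [0.723, 0.691, -0.001, -0.0]
contact_force: [-2.4, 0.1, -0.9]
opening: 0.093
finger_force: 29.6
```

```bash
cat > ang.py <<'E'
from h import *
import sys
tag=sys.argv[1]
plan([.416,.243,.112],psi=87.5)
yaw=np.radians(-2.7); ex=np.array([np.cos(yaw),np.sin(yaw),0]); ey=np.array([-np.sin(yaw),np.cos(yaw),0]); ez=np.array([0,0,1])
s=status.get_state(); g=np.array(s['tool_pos'])+Ro.from_quat(s['eef_rot']).apply([0,0,.147])
H=np.array([.656,.231,.112]); v=g-H
print('arm angle',np.arctan2(v[2]-.0014,-v@ex),'rad',np.hypot(v[2],v@ex))
for c in ('top','scene'):
    im=snap(c,c+tag+'.png'); hsv=cv2.cvtColor(im,cv2.COLOR_RGB2HSV)
    for l in ('cover_lug','marker_line','cover'):
        for d in finder.spot_in(c,l)[:1]: print(c,l,round(d['score'],2),toworld(c,d['at']).round(4))
    x0,y0,w,h=(190,150,70,80) if c=='top' else (265,150,60,80)
    sub=hsv[y0:y0+h,x0:x0+w]
    for nm,m in (('red',((sub[:,:,0]<6)|(sub[:,:,0]>174))&(sub[:,:,1]>150)&(sub[:,:,2]>80)),('yel',(sub[:,:,0]>18)&(sub[:,:,0]<32)&(sub[:,:,1]>185)&(sub[:,:,2]>110))):
        n,lb,st,ce=cv2.connectedComponentsWithStats(m.astype(np.uint8))
        for i in range(1,n):
            if st[i][4]>5: print(c,nm,st[i],(ce[i]+[x0,y0]).round(1))
    for a in (.7,.8,.9,1.): print(a,'clip',proj(c,H-.122*ey+.13*(-np.cos(a)*ex+np.sin(a)*ez)).round(1),'stripe mid',proj(c,H-.095*ey+.13*(-np.cos(a)*ex+np.sin(a)*ez)+.004*(np.sin(a)*ex+np.cos(a)*ez)).round(1))
    cv2.imwrite(f'pics/{c}{tag}c.png',cv2.resize(im[y0-10:y0+h+10,x0-20:x0+w+20,::-1],None,fx=5,fy=5,interpolation=cv2.INTER_CUBIC))
A=[cv2.imread(f'pics/{c}{tag}c.png')[:,:390*1] for c in('top','scene')]
hh=min(a.shape[0] for a in A); cv2.imwrite(f'pics/both{tag}.png',np.hstack([a[:hh] for a in A]))
E
python3 ang.py 4
```

```text
t 19.05 tcp [0.4855 0.2419 0.4276] grasp [0.4854 0.2417 0.2806] psi 87.5 q [-0.14  0.62 -0.67  1.77  0.47  0.92 -1.06] open 0.093 ff 29.6 F [-2.4  0.1 -0.9]
shift [-0.0017 -0.0693  0.1687] norm 0.182 rot [-0.07  0.07 -0.02]
arm angle 0.7742830940242413 rad 0.24010527115752048
top cover_lug 0.88 [0.5962 0.1977 0.1757]
top marker_line 0.61 [ 0.5844 -0.2308  0.0149]
top cover 0.79 [0.599  0.1987 0.178 ]
top red [27 38  8  6 32] [221.  190.6]
top red [ 62  44   5  29 134] [254.1 208.5]
0.7 clip [220.4 197.3] stripe mid [211.5 196.1]
0.8 clip [220.3 194.1] stripe mid [211.3 192.8]
0.9 clip [220.1 190.6] stripe mid [211.1 189.2]
1.0 clip [220.  186.8] stripe mid [211.  185.3]
scene cover_lug 0.78 [0.5834 0.238  0.1893]
scene marker_line 0.51 [0.5708 0.1053 0.2234]
scene cover 0.59 [0.5828 0.2344 0.1854]
scene red [25 25 11 10 54] [294.7 178.5]
scene red [  0  32   8  23 113] [267.7 190.4]
scene yel [34 28 18  8 43] [306.6 181.5]
0.7 clip [298.1 177.8] stripe mid [307.6 180.9]
0.8 clip [297.3 178.5] stripe mid [306.8 181.8]
0.9 clip [296.4 179.6] stripe mid [305.9 183.1]
1.0 clip [295.3 181.2] stripe mid [304.9 184.9]
```

View pics/both4.png

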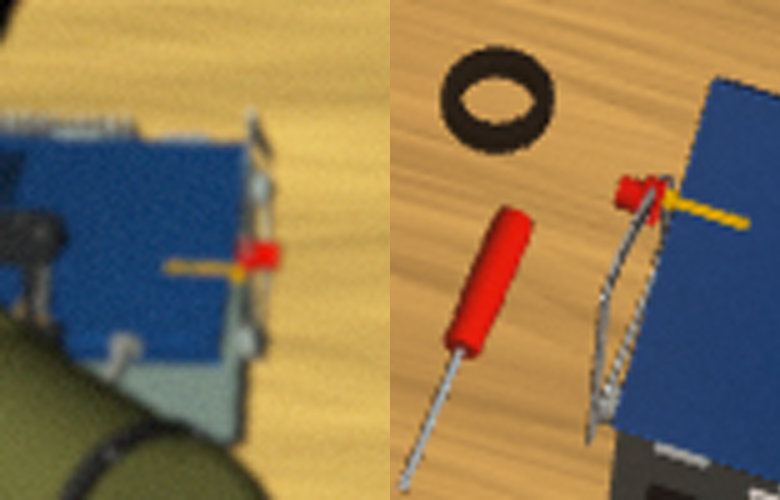

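Left (top) crop: the yellow lug end at (238,272) is just short of the red clip at (256,255), about 3.6 px or 0.10 rad. Right (scene) crop: the lug end at (668,198) is beside the clip at (658,200). So the target is about 0.88–0.89.

Request:
{"method": "play_rows", "body": {
  "rows": [
    [0, 0, 0.006, -0.006, 0, 0, 0],
    [0, 0, 0.006, -0.0057, 0, 0, 0],
    [0, 0, 0.0067, -0.0055, 0, 0, 0],
    [0, 0, 0, 0, 0, 0, 0],
    [0, 0, 0, 0, 0, 0, 0],
    [0, 0, 0, 0, 0, 0, 0]
  ]
}}

```text
clock: 20.2
tool_pos: [0.5052, 0.2408, 0.4452]
eef_rot: [0.723, 0.691, 0.0, 0.0]
contact_force: [2.7, -1.7, -6.4]
opening: 0.092
finger_force: 30.1
```

```bash
python3 ang.py 5 | grep -v spot
python3 - <<'E'
import cv2,numpy as np
a=cv2.imread('pics/top5.png')[170:215,190:240]; b=cv2.imread('pics/scene5.png')[160:205,275:325]
cv2.imwrite('pics/z5.png',np.hstack([cv2.resize(x,None,fx=8,fy=8,interpolation=cv2.INTER_CUBIC) for x in (a,b)]))
E
```

```text
t 20.2 tcp [0.5052 0.2408 0.4452] grasp [0.5053 0.2407 0.2982] psi 87.4 q [-0.13  0.62 -0.68  1.7   0.45  0.99 -1.02] open 0.092 ff 30.1 F [ 2.7 -1.7 -6.4]
shift [-0.0017 -0.0894  0.1862] norm 0.207 rot [ 0.04  0.03 -0.06]
arm angle 0.8858970128918798 rad 0.23973764657201418
top cover_lug 0.85 [0.5934 0.1848 0.1922]
top marker_line 0.36 [0.5669 0.1099 0.2227]
top cover 0.87 [0.5935 0.1879 0.1919]
top red [28 38  7  6 30] [221.1 190.8]
top red [ 62  44   5  29 131] [254.1 208.8]
0.7 clip [220.4 197.3] stripe mid [211.5 196.1]
0.8 clip [220.3 194.1] stripe mid [211.3 192.8]
0.9 clip [220.1 190.6] stripe mid [211.1 189.2]
1.0 clip [220.  186.8] stripe mid [211.  185.3]
scene cover_lug 0.68 [0.5933 0.2347 0.1987]
scene marker_line 0.75 [0.6018 0.2361 0.1816]
scene cover 0.72 [0.5893 0.2335 0.1963]
scene red [25 25 11 10 53] [294.7 178.5]
scene red [  0  32   8  23 112] [267.7 190.5]
scene yel [34 29 17  8 43] [306.3 183. ]
0.7 clip [298.1 177.8] stripe mid [307.6 180.9]
0.8 clip [297.3 178.5] stripe mid [306.8 181.8]
0.9 clip [296.4 179.6] stripe mid [305.9 183.1]
1.0 clip [295.3 181.2] stripe mid [304.9 184.9]
```

View pics/z5.png

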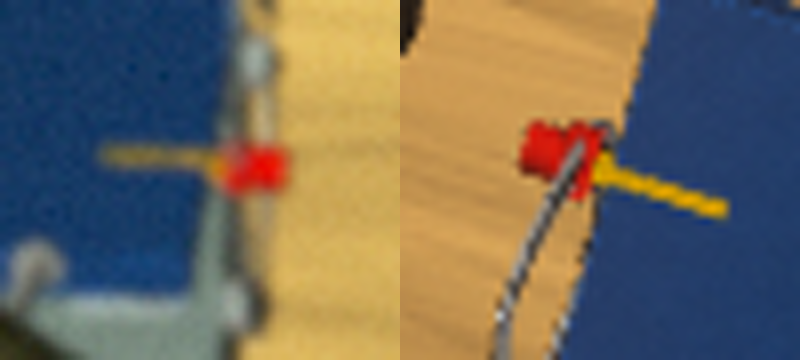

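Left crop: the lug end at (217,163) meets the clip centre at (252,168), within about 2 mm. Right crop: the lug (603,170) touches the clip body (583,165). I'll hold, then check that it is still.

Request:
{"method": "play_rows", "body": {
  "rows": [
    [0, 0, 0, 0, 0, 0, 0],
    [0, 0, 0, 0, 0, 0, 0],
    [0, 0, 0, 0, 0, 0, 0],
    [0, 0, 0, 0, 0, 0, 0],
    [0, 0, 0, 0, 0, 0, 0],
    [0, 0, 0, 0, 0, 0, 0],
    [0, 0, 0, 0, 0, 0, 0],
    [0, 0, 0, 0, 0, 0, 0]
  ]
}}

```text
clock: 21.6
tool_pos: [0.5052, 0.2408, 0.4453]
eef_rot: [0.723, 0.691, -0.0, 0.0]
contact_force: [4.8, -1.8, -8.3]
opening: 0.095
finger_force: 30.4
```

```bash
python3 ang.py 6 | egrep 'arm|yel|red|^t '
python3 - <<'E'
from h import *
a=cv2.imread('pics/top5.png').astype(int); b=cv2.imread('pics/top6.png').astype(int)
print('change near stripe',abs(a-b)[170:215,190:240].mean(),'elsewhere',abs(a-b)[:50].mean())
snap('scene')
for l in ('transformer','pcb','reel'):
    for d in finder.spot_in('scene',l)[:1]: print(l,d['score'],toworld('scene',d['at']).round(4))
E
```

```text
t 21.6 tcp [0.5052 0.2408 0.4453] grasp [0.5053 0.2408 0.2983] psi 87.4 q [-0.13  0.62 -0.68  1.7   0.45  0.99 -1.02] open 0.095 ff 30.4 F [ 4.8 -1.8 -8.3]
arm angle 0.8860189886564075 rad 0.23981153490474333
top red [28 38  7  6 31] [221.3 190.6]
top red [ 62  44   5  29 133] [254.1 208.6]
scene red [25 25 11 10 53] [294.7 178.5]
scene red [  0  32   8  23 113] [267.7 190.4]
scene yel [34 29 17  8 43] [306.3 183. ]
change near stripe 2.9245925925925924 elsewhere 2.6772265625
transformer 0.76 [ 0.578  -0.2215  0.0476]
pcb 0.64 [ 0.4596 -0.2401  0.02  ]
reel 0.74 [ 0.6895 -0.2102  0.0538]
```

Nothing is moving, the lug is at the clip, and the transformer is in place, so I'm handing in.

```bash
python3 -c "
from plant import r
print(r.finish_job())"
```

```text
the job is handed in; nothing more can be done
None
```

I handed the job in, with no verdict shown: the transformer stands upright and released on the board midway between circuit board and reel, and the gripper still holds the cover by its handle at about 0.886 rad, with the lug within about 2 mm of the marker clip by camera.

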